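# Latch the catch tray of the bench dust extractor

## Robot

A 7-joint arm with a two-finger parallel gripper is mounted at the origin on the work surface; the furniture and walls round the work are solid. World frame = base frame: x ahead of the robot, y to its left, z up, the work surface at z = 0. Lengths are in mm, angles in rad, forces in N, time in s.
With the tool pointing down it reaches from about 400 to 875 mm from the base axis. Payload 4.4 kg.
Tool frame: the origin (TCP) lies at the very end of the fingers, on their centre line; the grasp point (between the pads) lies 19 mm behind it; z points along the fingers, y is the line along which they close (so a half turn about z gives the same grasp; the last joint's range is limited). The gripper opens to 85 mm and grips with 20 to 120 N. Pads are 22 mm wide; open, the fingers measure 114 mm over their backs; the gripper's body (76 mm by 85 mm) begins 54 mm behind the grasp point. The pads swing forward as they close: fully open they stand 13 mm farther back than shut.
Start: joints at [-1.368, 0.628, 0.038, 1.517, -0.027, 0.996, -0.02], TCP at [172.598, 626.68, 202.613] pointing down, gripper open.
Joint ranges: [-3.06, 3.06], [-0.37, 2.12], [-1.25, 1.32], [0.18, 2.47], [-1.1, 4.24], [0.23, 1.98], [-2.94, 2.94]. Speed limits (rad/s): [2.57, 2.57, 3.14, 3.14, 3.14, 3.14, 3.14].

## Interface

Orientations are given as [roll, pitch, yaw] about the fixed x, y, z axes, in that order (R = Rz(yaw) Ry(pitch) Rx(roll)).
In Python, from cell import read_state, get_image, camera_info, finish_job gives the robot as it stands.
- The arm moves only by the tool play_rows, never from a script. Its argument "deltas" is one flat list of numbers, 7 for each row, row after row: the shift along the tool's x, y, z in mm, then the turn, a rotation vector about the tool's x, y, z in rad, then the opening, from 0 (shut) to 1 (fully open). In form: [dx, dy, dz, ax, ay, az, grip, dx, dy, dz, ax, ay, az, grip, ...]. A call has 1 to 10 rows; each row is the pose to reach, as a shift and turn from the pose commanded when the call began, along the tool's axes at that moment; what a row does not reach only later rows make up. A row lasts 1/8 s, in which the tool goes at most 62.5 mm and 10.7 degrees, less where a joint would pass 70% of its speed; a pose out of reach is approached as far as the arm can. A call with a gripper value outside its range is refused whole. The fingers move at their own pace and stop on an object; the grip force is fixed at half the most. Time passes only in rows, so rows that repeat a pose let the fingers close. It gives the time, the measured TCP pose, the force, the opening and the grip force at its end, in the units of the state.
- read_state(): the state, without advancing time (a new reading comes with each control period).
- get_image(name): name is "scene" or "top"; returns the picture (420x560x3 uint8, red, green, blue); there is no depth.
- camera_info(name): a dict with "fx", "fy", "cx", "cy" (pixels), "T" (4x4, takes a point from camera to world coordinates). Camera axes: x right, y down, z forward; pixel columns grow to the right and rows downward; lengths in mm; the calibration is good to about 2 mm. A picture is of the moment at which its call begins. camera_info takes no time and is no camera call.
- finish_job(): hands the job in; it is judged then, once.
The state is a dict: "clock": time; "qpos": joint angles; "qd": joint speeds; "tau": joint torques, N m; "eef_pos": TCP position; "tool_rot": TCP orientation; "force": force on the tool from outside, world axes, zero at the start; "torque": the same for the moment, N m; "width": finger opening in mm; "gripper_force": force on a finger pad.
Only numpy, scipy, OpenCV 4.12 (cv2) and the standard library are available. Lean on these libraries where they do the work, as an engineer would, in place of code of your own. Each camera call takes 0.05 s, during which the arm holds its last target. There are 200 camera calls.

## Task

The catch tray of the white gold-dust extractor has been emptied and stands a little way out of its box. Push it in gently until it just meets its rubber seal, hook the steel wire loop of the draw latch over the keeper on top of the tray front and let go of it, then throw the red lever over its dead point and press it fully home, so that the latch alone holds the tray pressed onto the seal. Do not force the tray (the latch, not the hand, squeezes the seal) or slam the lever, and leave the dish, the ring box and the touchstone where they are.

Things in the scene. Friction and masses are not known exactly. Their poses are not given: they have to be found in the camera images.
- dust_box: White sheet-metal box, 140 mm deep (x -70 to 70), 140 wide, 90 high, too heavy to move; it stands flat. Origin: centre of its underside, at worktop height. x points from the tray front (-x side, which faces the robot) to the back, y to the left, z up. A draw latch (lever, loop, keeper) works in its middle plane y = 0, on top.
- tray (a joint): How far the tray is out (m), growing towards the box's -x; starts at 0.026 to 0.042, slides with 2 N of friction, stays where left. It meets the black rubber seal somewhere from 0.006 to 0.018: how far the seal stands out differs each time and is not measured; feel for it. From there the seal is stiff, about 8 N per mm; the latch squeezes it by 2 to 8 mm.
- tray_front: Aluminium front panel of the tray: 128 mm wide, 14 thick, from 8 to 88 mm above the worktop. Origin: at worktop height under the middle of the panel's back face, axes as the box's; the front face lies at x = -14 mm. The back face is at box x = -(74 mm + tray value).
- keeper: Steel catch, 24 mm wide, mid top edge of the panel, with a pocket for the loop's bar, open upwards. Behind (+x) a hook, its lip pointing to the robot: lip top 109, underside 104 mm above the worktop. In front a 3 mm guard wall, top 106, overhanging the panel front by 10; the bar must drop behind it. Mouth (lip tip to guard) 9 mm; floor at 91; under the lip 5 mm deeper. Origin, axes as tray_front.
- keeper_mouth (a point): Point in the middle of the keeper's mouth, at the height of the lip top (109 mm); it moves with the tray. The seated bar's centre lies 6.5 mm behind it (+x), 94 to 101 mm above the worktop.
- lever_pivot (a point): Middle of the lever's hinge pin, which runs along y, 106 mm above the worktop and 14 to 26 mm in front of the box's centre (the latch foot sits in slots).
- lever (a joint): Lever angle in rad: 0 = fully home, flat on its rubber stop, pointing to the back of the box; 1.57 = upright; grows as it leans on towards the tray, up to 2.6. Starts at 1.45 to 1.80. Friction (0.04 N m) holds it where it is left. With the loop hooked it takes up to 10 N at the red grip; dead point at about 0.35, after which it pulls itself home.
- handle: The lever's red grip, 24 mm wide, 10 thick, from 26 to 72 mm from the lever pivot along the handle's x. Origin: at the lever pivot; x along the handle to its tip, y as the box's, z out of the face that is uppermost at home (at 1.57 it faces the tray).
- loop: U-shaped loop of 6 mm wire, 40 mm wide over its two straight legs, bar across its free end. Origin: its pivot, 15 mm from the lever pivot at lever angle minus 0.25. It extends along its own -x; bar centre 84.5 to 89.5 mm from this pivot: set by nuts, not measured. It starts thrown back, about upright, on a stop on the lever's far side; brought past upright it falls freely towards the tray.
- steel_dish: Bystander: steel dish, 86 mm across, 16 high, left of the box. Origin: centre of its underside.
- ring_box: Bystander: dark red ring box, 60x52x42 mm, right of the box. Origin: centre of its underside.
- touchstone: Bystander: black stone slab with gold streaks, 52x90x18 mm, to the right in front. Origin: centre of its underside.

How it is judged:
By the outcome, as a careful person would: the job done as asked, in the order asked, and still so for the second after the job is handed in, with the robot touching nothing.
It also fails if it takes over 72 s, if anything falls off the work surface, if the arm or the gripper's body presses on something with over 40 N, if the wrist force passes 120 N, or if a joint passes its speed limit or range.

## Working session

There is one attempt and no reset: what is moved stays moved. The work goes in short steps, Python scripts to look and compute and a tool call to move; the robot and the scene stay as the last step left them, time stands still between calls to the robot, and variables do not carry over. Pictures are saved under pics/ and viewed, at most 10 in all, crops included, and the job is handed in when it is done.

Besides the shell and the picture viewer there is one more tool, called after "Emit:" as name(argument=value, ...) on one line, values as JSON. play_rows: Moves the arm, as the interface text tells. Its arguments: {"type":"object","properties":{"deltas":{"type":"array"}},"required":["deltas"]}

```bash
ls; mkdir -p pics
python3 - <<'E'
from cell import *
import cv2
for n in("scene","top"):
    im=get_image(n); cv2.imwrite(f"pics/{n}0.png",im[:,:,::-1]); c=camera_info(n); print(n,c)
print(read_state())
E
```

```text
pics
scene {'fx': 437.6852137250366, 'fy': 437.6852137250366, 'cx': 281.39721377573966, 'cy': 210.8154555645685, 'T': array([[ 8.97814401e-01, -3.63842513e-01,  2.48088546e-01,
         2.79455927e+02],
       [-4.39987144e-01, -7.17523786e-01,  5.39973083e-01,
        -1.53001033e+02],
       [-1.84557306e-02, -5.93951381e-01, -8.04289216e-01,
         7.71547903e+02],
       [ 0.00000000e+00,  0.00000000e+00,  0.00000000e+00,
         1.00000000e+00]])}
top {'fx': 450.6715173763749, 'fy': 450.6715173763749, 'cx': 278.3331459111179, 'cy': 202.2782676922349, 'T': array([[ 1.93209996e-02, -9.98848868e-01,  4.39048823e-02,
         4.54058808e+02],
       [-9.99582012e-01, -2.02424597e-02, -2.06408562e-02,
         3.13857437e+02],
       [ 2.15058387e-02, -4.34877286e-02, -9.98822465e-01,
         9.92984430e+02],
       [ 0.00000000e+00,  0.00000000e+00,  0.00000000e+00,
         1.00000000e+00]])}
{'clock': 0.1, 'qpos': array([-1.367785  ,  0.62925438,  0.03844675,  1.5182953 , -0.02700542,
        0.99632061, -0.02003436]), 'qd': array([-0.00136291, -0.00207433,  0.00105154, -0.00411815,  0.00011301,
        0.00044709, -0.00040396]), 'tau': array([ 2.78527477e-03, -5.64525926e+01,  1.23037275e+00, -1.93970221e+01,
        1.13313735e-02,  5.41060406e-03,  1.78223900e-05]), 'eef_pos': array([172.4338321 , 626.05392847, 201.77192467]), 'tool_rot': array([-3.13983302e+00,  1.53778638e-05,  2.87274181e+00]), 'force': array([-1.01935329,  0.3228847 , -0.06463392]), 'torque': array([-0.00903524, -0.04113567,  0.02968937]), 'gripper_force': 0.0, 'width': 85.10841218289472}
```

View pics/scene0.png

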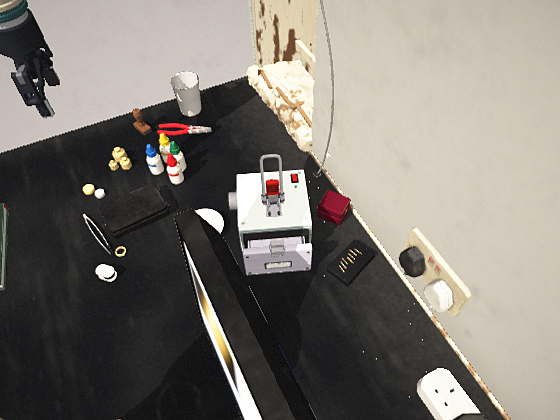

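View pics/top0.png

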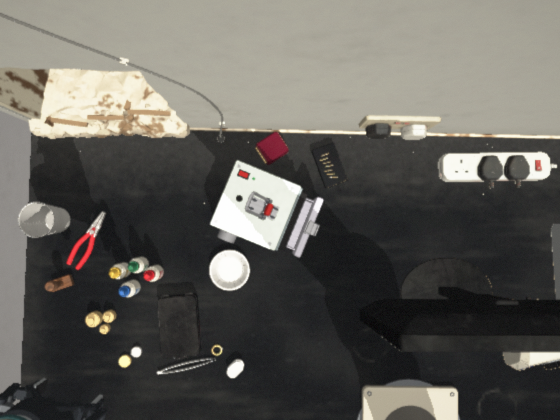

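The scene view shows the box at about (275,220), with the grey loop upright at (270,165) and the red grip at (272,187). In the top view the box is at (257,205) and its tray front at (305,225). A dark object stands at (450,325) in the top view. I'll enlarge both.

Run:
```python
import cv2,numpy as np
a=cv2.imread("pics/top0.png")[150:270,200:330]; b=cv2.imread("pics/scene0.png")[145:285,225:325]
f=lambda i,s:cv2.resize(i,None,fx=s,fy=s,interpolation=cv2.INTER_CUBIC)
a=f(a,4);b=f(b,4)
a=np.pad(a,((0,b.shape[0]-a.shape[0]),(0,0),(0,0))) 
b=b[:,:280+120]
im=np.hstack([a[:, :400],b]) if 0 else np.hstack([a,b])
im=im[:560]
im=cv2.resize(im,(800,int(im.shape[0]*800/im.shape[1])))
print(im.shape, 800/920)
cv2.imwrite("pics/crop0.png",im)
```

```text
(486, 800, 3) 0.8695652173913043
```

View pics/crop0.png

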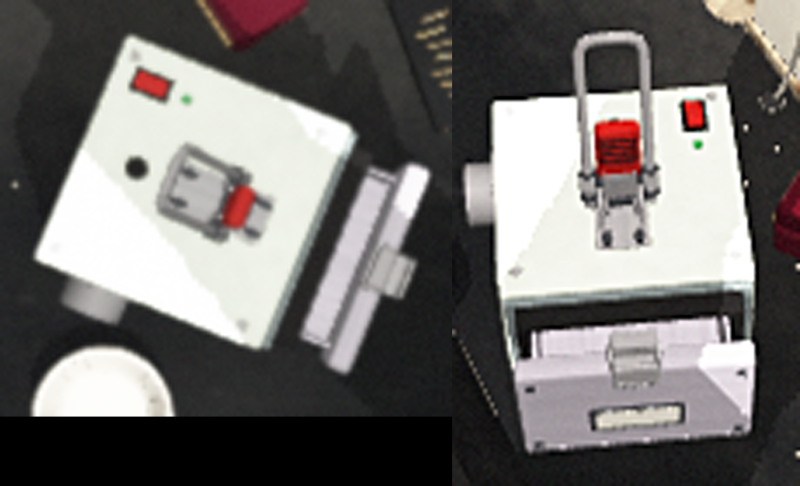

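The crops show the box top corners, the lever standing upright, the loop thrown back behind it, and the keeper on the tray. Next I'll compute poses from these corner pixels.

```bash
cat > h.py <<'E'
import numpy as np
from cell import *
from scipy.spatial.transform import Rotation as R
C={n:camera_info(n) for n in("scene","top")}
def ray(n,p):
    c=C[n];T=np.array(c["T"]);d=T[:3,:3]@[(p[0]-c["cx"])/c["fx"],(p[1]-c["cy"])/c["fy"],1];return T[:3,3],d
def onz(n,p,z):
    o,d=ray(n,p);return o+d*(z-o[2])/d[2]
def tri(a,b):
    o1,d1=ray("top",a);o2,d2=ray("scene",b)
    s=np.linalg.lstsq(np.c_[d1,-d2],o2-o1,rcond=None)[0]
    p,q=o1+s[0]*d1,o2+s[1]*d2;return (p+q)/2,np.linalg.norm(p-q)
def proj(n,X):
    c=C[n];T=np.array(c["T"]);x=T[:3,:3].T@(np.asarray(X)-T[:3,3]);return np.array([c["fx"]*x[0]/x[2]+c["cx"],c["fy"]*x[1]/x[2]+c["cy"]])
def tc(u,v):return 200+(u+.5)/3.478-.5,150+(v+.5)/3.478-.5
def sc(u,v):return 225+(u-452+.5)/3.478-.5,145+(v+.5)/3.478-.5
E
python3 - <<'E'
from h import *
np.set_printoptions(precision=1,suppress=True)
mod=np.array([[70,-70],[-70,-70],[-70,70],[70,70]])
def fit(P):
    P=np.array(P)[:,:2];m=P.mean(0);A=(P-m);M=mod-mod.mean(0)
    th=np.arctan2((M[:,0]*A[:,1]-M[:,1]*A[:,0]).sum(),(M*A).sum());return m,th
T=[onz("top",tc(*p),90) for p in[(127,36),(355,130),(268,350),(36,258)]]
# identify: back-right, front-right, front-left, back-left
S=[onz("scene",sc(*p),90) for p in[(728,87),(755,280),(502,292),(493,100)]]
for P in(T,S):
    m,th=fit(P);r=np.array([[np.cos(th),-np.sin(th)],[np.sin(th),np.cos(th)]])
    print(m,th,((np.array(P)[:,:2]-m)@r).round(1).tolist())
    cx=m
m,th=fit(T)
r=np.array([[np.cos(th),-np.sin(th)],[np.sin(th),np.cos(th)]])
f=lambda X:np.r_[(X[:2]-m)@r,X[2:]]
print("panel front top",[f(onz("top",tc(*p),88)) for p in[(430,172),(348,373),(404,163),(325,365)]])
m2=fit(S)[0]
print("panel scene",[f(onz("scene",sc(*p),88)) for p in[(754,341),(513,364)]])
print("keeper front edge top z106",[f(onz("top",tc(*p),106)) for p in[(416,260),(404,298)]])
print("beam",tri((360,315),(178,212)),tri((360,315),(200,210)),tri((405,300),(200,208)))
# red grip
print("grip tri",f(tri(tc(240,208),sc(618,147))[0]), tri(tc(240,208),sc(618,147))[1])
E
```

```text
[487.1 339.4] 1.2079974696327394 [[71.4, -69.2], [-71.2, -68.0], [-71.7, 68.3], [71.5, 69.0]]
[488.4 340.9] 1.1831575152680838 [[69.1, -69.0], [-71.4, -69.8], [-68.2, 67.5], [70.6, 71.4]]
panel front top [array([-120.6,  -61.9,   88. ]), array([-119.5,   63.5,   88. ]), array([-104.7,  -61.1,   88. ]), array([-105.5,   64.2,   88. ])]
panel scene [array([-108.7,  -63.2,   88. ]), array([-109.6,   64.4,   88. ])]
keeper front edge top z106 [array([-130. ,  -10.8,  106. ]), array([-131.6,   11.7,  106. ])]
beam (array([310.7, 183.4, 345.7]), np.float64(26.4514496097963)) (array([323.3, 180.4, 343.7]), np.float64(0.1684320731626036)) (array([336.4, 135.8, 396.8]), np.float64(37.00189019242193))
grip tri [-27.1   0.2 158.9] 0.4953434953418607
```

```bash
cat >> h.py <<'E'
M=np.array([487.7,340.2]);TH=1.20
RB=np.array([[np.cos(TH),-np.sin(TH),0],[np.sin(TH),np.cos(TH),0],[0,0,1]])
def w2b(X):return RB.T@(np.asarray(X,float)-[*M,0])
def b2w(X):return RB@np.asarray(X,float)+[*M,0]
GOAL=R.from_euler('xyz',[np.pi,0,TH])
def st():
    s=read_state();return s,R.from_euler('xyz',s["tool_rot"])
def delta(Xb,rot=GOAL):
    "tool-frame shift and rotvec from the measured pose to box-frame point Xb"
    s,r=st();return r.inv().apply(b2w(Xb)-s["eef_pos"]).round(1),(r.inv()*rot).as_rotvec().round(3)
E
python3 - <<'E'
from h import *
np.set_printoptions(precision=1,suppress=True)
for n,a,b in[("bar",tc(172,178),sc(613,38)),("barR",tc(185,150),sc(647,45)),("barL",tc(160,205),sc(578,45)),("gripface",tc(240,208),sc(618,147)),("griptop",tc(240,190),sc(618,123)),("beam2",(385,350),(178,212)),("beam3",(405,300),(200,208))]:
    p,e=tri(a,b);print(n,w2b(p),p,e)
print(delta((-150,-32,202)))
E
```

```text
bar [  9.   -0.5 201.8] [491.4 348.5 201.8] 2.2855059324504183
barR [  8.8 -17.1 195. ] [506.8 342.2 195. ] 3.7505195061066336
barL [  9.6  16.1 198. ] [476.2 355.  198. ] 1.0410867158887154
gripface [-28.    0.3 158.9] [477.3 314.2 158.9] 0.4953434953418607
griptop [-24.6  -4.3 174.3] [482.8 315.7 174.3] 7.031302990983068
beam2 [-243.8  115.4  389.7] [291.8 154.8 389.7] 9.358993660445982
beam3 [-245.3   66.9  396.8] [336.4 135.8 396.8] 37.00189019242193
(array([-396.4, -344.3,    0.4]), array([-0. ,  0. ,  1.7]))
```

Emit:
play_rows(deltas=[-40,-34,0,0,0,0.17,0.5,-80,-69,0,0,0,0.34,0,-119,-103,0,0,0,0.51,0,-159,-138,0,0,0,0.68,0,-198,-172,0,0,0,0.85,0,-238,-207,0,0,0,1.02,0,-278,-241,0,0,0,1.19,0,-317,-275,0,0,0,1.36,0,-357,-310,0,0,0,1.53,0,-396,-344,0,0,0,1.7,0])

```text
clock: 1.35
eef_pos: [463.6, 188.4, 202.5]
tool_rot: [-3.141, -0.0, 1.167]
force: [0.9, 1.2, 0.4]
width: -0.2
gripper_force: 0.0
```

Run:
```python
from h import *
np.set_printoptions(precision=2,suppress=True)
print(delta((-150,-32,45)));s,_=st();print(w2b(s["eef_pos"]),s["force"],s["qpos"],s["width"])
```

```text
(array([  0.2,  -0.5, 157.5]), array([-0.  , -0.  , -0.03]))
[-150.19  -32.52  202.53] [0.9  1.19 0.38] [-0.81  0.46  0.53  1.94 -0.31  0.83 -0.51] -0.17057242461983463
```

Emit:
play_rows(deltas=[0,0,40,0,0,0,0,0,0,80,0,0,0,0,0,0,120,0,0,0,0,0,0,157,0,0,0,0,4,0,157,0,0,0,0,8,0,157,0,0,0,0,8,0,157,0,0,0,0])

```text
clock: 2.22
eef_pos: [467.4, 198.3, 47.1]
tool_rot: [3.139, -0.002, 1.174]
force: [0.9, -0.2, 0.3]
width: 0.1
gripper_force: 0.0
```

Run:
```python
from h import *
import cv2
np.set_printoptions(precision=2,suppress=True)
s,_=st();print(w2b(s["eef_pos"]),s["tool_rot"],RB.T@s["force"])
im=get_image("top")[150:300,200:360,::-1];im2=get_image("scene")[140:290,220:340,::-1]
cv2.imwrite("pics/c1.png",np.hstack([cv2.resize(i,None,fx=2.8,fy=2.8,interpolation=cv2.INTER_CUBIC) for i in(im,im2)]))
```

```text
[-139.59  -32.52   47.06] [ 3.14 -0.    1.17] [ 0.12 -0.91  0.29]
```

View pics/c1.png

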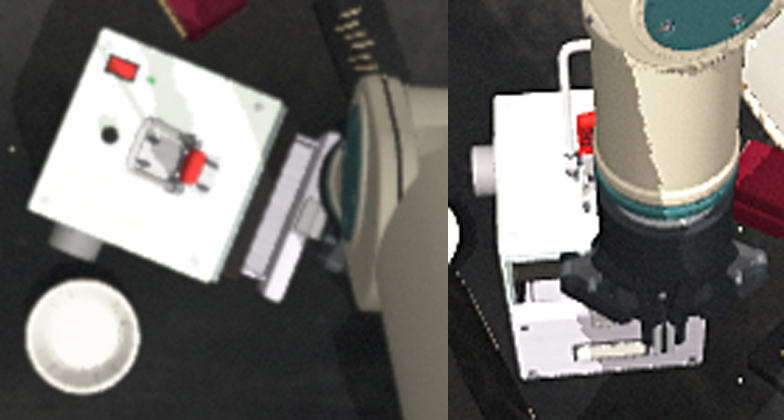

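The fingers stand in front of the panel, to the right of the keeper, and touch nothing.

Emit:
play_rows(deltas=[2,0,0,0,0,0,0,4,0,0,0,0,0,0,6,0,0,0,0,0,0,8,0,0,0,0,0,0,10,0,0,0,0,0,0,11.5,0,0,0,0,0,0,13,0,0,0,0,0,0,14.5,0,0,0,0,0,0,16,0,0,0,0,0,0])

```text
clock: 3.45
eef_pos: [472.1, 212.1, 45.5]
tool_rot: [-3.141, 0.0, 1.173]
force: [-1.5, -1.9, 1.2]
width: 0.1
gripper_force: 1.0
```

```bash
cat > q.py <<'E'
from h import *
np.set_printoptions(precision=2,suppress=True)
s,_=st();print("box pos",w2b(s["eef_pos"]),"yaw",s["tool_rot"],"F box",RB.T@s["force"],"w",s["width"],s["clock"])
E
python3 q.py
```

```text
box pos [-125.09  -31.89   45.53] yaw [-3.14  0.    1.17] F box [-2.36  0.73  1.2 ] w 0.09920785991684525 3.45
```

Emit:
play_rows(deltas=[1,0,0,0,0,0,0,2,0,0,0,0,0,0,3,0,0,0,0,0,0,4,0,0,0,0,0,0])

```text
clock: 3.95
eef_pos: [473.6, 215.8, 45.5]
tool_rot: [-3.141, 0.0, 1.173]
force: [-2.4, -1.5, 0.1]
width: -0.0
gripper_force: 1.0
```

```bash
python3 q.py
```

```text
box pos [-121.1   -31.94   45.51] yaw [-3.14  0.    1.17] F box [-2.23  1.67  0.08] w -0.03652042291520954 3.95
```

Emit:
play_rows(deltas=[0.8,0,0,0,0,0,0,1.6,0,0,0,0,0,0])

```text
clock: 4.2
eef_pos: [474.3, 217.2, 45.5]
tool_rot: [-3.141, 0.0, 1.173]
force: [-2.1, -1.3, 0.3]
width: -0.2
gripper_force: 1.0
```

```bash
python3 q.py
```

```text
box pos [-119.51  -32.07   45.52] yaw [-3.14  0.    1.17] F box [-1.97  1.54  0.28] w -0.17462983821705605 4.2
```

Emit:
play_rows(deltas=[0.8,0,0,0,0,0,0,1.6,0,0,0,0,0,0])

```text
clock: 4.45
eef_pos: [475.0, 218.6, 45.5]
tool_rot: [-3.141, 0.0, 1.173]
force: [-2.0, -1.6, -0.4]
width: -0.2
gripper_force: 1.0
```

```bash
python3 q.py
```

```text
box pos [-117.88  -32.24   45.54] yaw [-3.14  0.    1.17] F box [-2.21  1.34 -0.41] w -0.22899990049974692 4.45
```

Steady sliding friction of about 2 N, so I'll keep feeling forward in small steps.

Emit:
play_rows(deltas=[0.8,0,0,0,0,0,0,1.6,0,0,0,0,0,0])

```text
clock: 4.7
eef_pos: [475.7, 220.2, 45.5]
tool_rot: [-3.141, 0.0, 1.173]
force: [-2.2, -1.5, -0.5]
width: -0.1
gripper_force: 1.0
```

Emit:
play_rows(deltas=[0.5,0,0,0,0,0,0,1,0,0,0,0,0,0])

```text
clock: 4.95
eef_pos: [476.1, 221.0, 45.6]
tool_rot: [-3.142, 0.0, 1.173]
force: [-2.3, -1.6, -0.4]
width: 0.1
gripper_force: 1.0
```

Emit:
play_rows(deltas=[0.5,0,0,0,0,0,0,1,0,0,0,0,0,0])

```text
clock: 5.2
eef_pos: [476.4, 222.0, 45.6]
tool_rot: [-3.141, 0.0, 1.173]
force: [-2.2, -2.6, 0.7]
width: 0.1
gripper_force: 1.0
```

```bash
python3 q.py
```

```text
box pos [-114.28  -32.35   45.57] yaw [-3.14  0.    1.17] F box [-3.19  1.14  0.69] w 0.08722699539461141 5.2
```

Emit:
play_rows(deltas=[0.3,0,0,0,0,0,0,0.6,0,0,0,0,0,0])

```text
clock: 5.45
eef_pos: [476.6, 222.3, 45.6]
tool_rot: [-3.141, 0.0, 1.173]
force: [-2.2, -1.0, -0.7]
width: 0.1
gripper_force: 1.4
```

Emit:
play_rows(deltas=[0.3,0,0,0,0,0,0,0.6,0,0,0,0,0,0])

```text
clock: 5.7
eef_pos: [476.7, 222.6, 45.6]
tool_rot: [-3.141, 0.001, 1.173]
force: [-3.3, -3.1, 0.8]
width: -0.3
gripper_force: 2.0
```

```bash
python3 q.py
```

```text
box pos [-113.58  -32.39   45.57] yaw [-3.14  0.    1.17] F box [-4.13  1.98  0.81] w -0.3045566034828376 5.7
```

Emit:
play_rows(deltas=[0.4,0,0,0,0,0,0,0.4,0,0,0,0,0,0])

```text
clock: 5.95
eef_pos: [476.9, 222.8, 45.6]
tool_rot: [-3.141, 0.001, 1.172]
force: [-3.9, -4.3, 0.7]
width: 0.0
gripper_force: 2.4
```

```bash
python3 q.py
```

```text
box pos [-113.31  -32.41   45.58] yaw [-3.14  0.    1.17] F box [-5.42  2.11  0.66] w 0.031131655168661426 5.95
```

Emit:
play_rows(deltas=[-5,0,0,0,0,0,0,-30,0,0,0,0,0,0,-40,0,-45,0,0,0.0,0,-40,0,-100,0,0,0,0,-40,0,-150,0,0,-0.03,0,-40,0,-200,0,0,-0.03,0.5,-20,-50,-215,0,0,-0.03,1,0,-100,-215,0,0,-0.03,1,20,-150,-215,0,0,-0.03,1,50,-182,-215,0,0,-0.03,1])

```text
clock: 7.2
eef_pos: [327.3, 342.5, 261.5]
tool_rot: [-3.141, -0.004, 1.205]
force: [2.2, 0.3, 0.3]
width: 85.3
gripper_force: 0.0
```

```bash
python3 q.py
python3 - <<'E'
from h import *
import cv2
im=get_image("top")[:,:,::-1];im2=get_image("scene")[:,:,::-1]
cv2.imwrite("pics/top2.png",im);cv2.imwrite("pics/scene2.png",im2)
f=lambda i,s:cv2.resize(i,None,fx=s,fy=s,interpolation=cv2.INTER_CUBIC)
a=f(im[165:245,225:325],4);b=f(im2[145:265,230:320],4)
a=np.pad(a,((0,b.shape[0]-a.shape[0]),(0,0),(0,0)));cv2.imwrite("pics/c2.png",np.hstack([a,b]))
E
```

```text
box pos [-55.95 150.34 261.5 ] yaw [-3.14 -0.    1.2 ] F box [ 1.06 -1.98  0.3 ] w 85.34043809672215 7.2
```

View pics/c2.png

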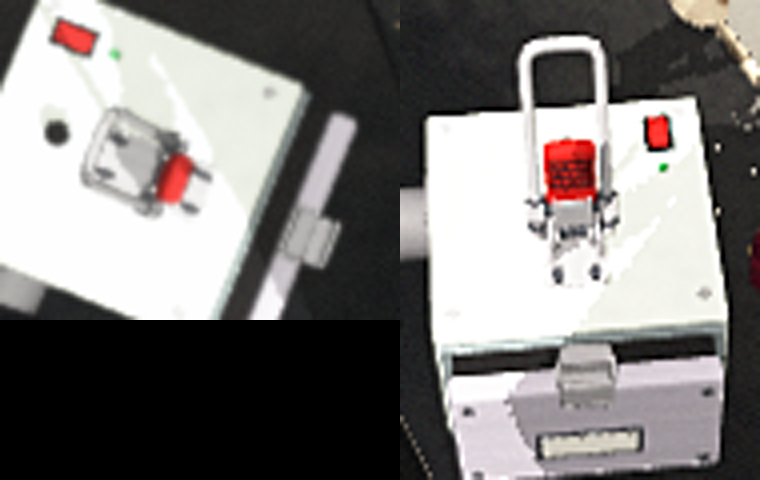

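The tray is pushed in, the keeper is clear at about (312,238) in the top crop, and the loop's bar is at (97,145) top and (563,42) scene.

Run:
```python
from h import *
np.set_printoptions(precision=1,suppress=True)
t=lambda u,v:(225+(u+.5)/4-.5,165+(v+.5)/4-.5)
s=lambda u,v:(230+(u-400+.5)/4-.5,145+(v+.5)/4-.5)
p,e=tri(t(97,145),s(563,42));print("bar",w2b(p),e)
print("guard front z106",[w2b(onz("top",t(*q),106)) for q in[(340,238),(328,266)]])
print("keeper back z109",[w2b(onz("top",t(*q),109)) for q in[(296,208),(283,247)]])
print("panel front top z88",[w2b(onz("top",t(*q),88)) for q in[(355,122),(286,310)]])
print("scene guard top z106",[w2b(onz("scene",s(*q),106)) for q in[(557,382),(616,378)]])
print("loop joints",[w2b(tri(t(*a),s(*b))[0]) for a,b in[((183,143),(610,208)),((152,207),(537,212))]])
print("bolts z~93",[w2b(onz("top",t(*q),95)) for q in[(204,168),(190,207)]])
print(delta((5,0,240)))
print(delta((5,0,188)))
```

```text
bar [  9.3   0.1 202.8] 1.5986616294675657
guard front z106 [array([-113.1,   -4.8,  106. ]), array([-112.8,   10.1,  106. ])]
keeper back z109 [array([-87.2, -10.1, 109. ]), array([-88.6,  10. , 109. ])]
panel front top z88 [array([-99.6, -62.3,  88. ]), array([-103.1,   38.3,   88. ])]
scene guard top z106 [array([-107.5,   14. ,  106. ]), array([-108. ,  -12.7,  106. ])]
loop joints [array([-24. , -17.7, 123.3]), array([-22. ,  16.7, 122. ])]
bolts z~93 [array([-38. , -11.6,  95. ]), array([-39.,   9.,  95.])]
(array([ 55.7, 153.2,  21.2]), array([-0., -0.,  0.]))
(array([ 55.4, 153.3,  73.2]), array([-0., -0.,  0.]))
```

Emit:
play_rows(deltas=[14,40,0,0,0,0,1,28,80,0,0,0,0,1,42,120,5,0,0,0,1,56,153,21,0,0,0,1,56.5,153,40,0,0,0,1,56.5,153,60,0,0,0,1,56.5,153,77,0,0,0,1,56.5,153,77,0,0,0,0.6,56.5,153,77,0,0,0,0.55,56.5,153,77,0,0,0,0.55])

```text
clock: 8.55
eef_pos: [492.4, 338.1, 184.5]
tool_rot: [3.141, -0.002, 1.203]
force: [-0.5, 0.1, -0.5]
width: 46.6
gripper_force: 0.0
```

```bash
python3 q.py
python3 - <<'E'
from h import *
import cv2
im=get_image("top")[:,:,::-1];im2=get_image("scene")[:,:,::-1]
f=lambda i,s:cv2.resize(i,None,fx=s,fy=s,interpolation=cv2.INTER_CUBIC)
a=f(im[145:265,225:325],4);b=f(im2[125:245,220:320],4)
cv2.imwrite("pics/c3.png",np.hstack([a,b]))
E
```

```text
box pos [ -0.27  -5.16 184.51] yaw [ 3.14 -0.    1.2 ] F box [-0.13  0.53 -0.47] w 46.555069451546146 8.55
```

View pics/c3.png

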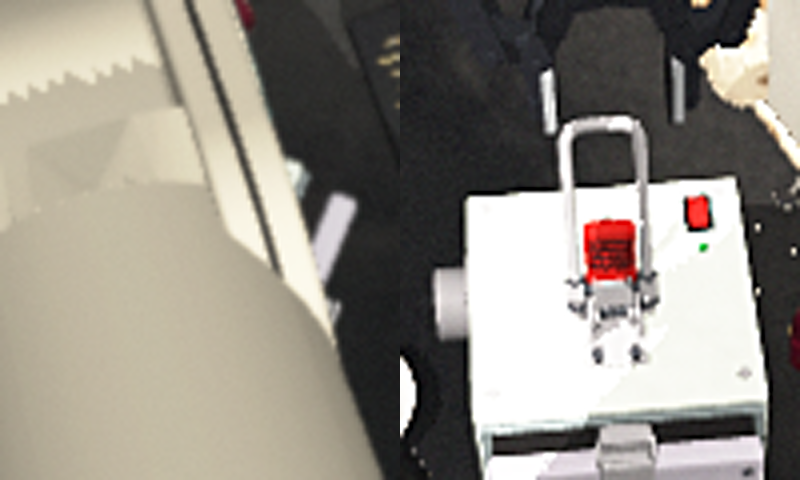

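```bash
python3 q.py
python3 - <<'E'
from h import *
np.set_printoptions(precision=1,suppress=True)
k=lambda X:(proj("scene",b2w(X))-[220,125]+.5)*4-.5+[400,0]
p=w2b(st()[0]["eef_pos"])
for z in(184,190,200,210,220):print(z,k([p[0],p[1]+26,z]),k([p[0],p[1]-26,z]))
print("bar",k([9.3,-20,203]),k([9.3,20,203]))
E
```

```text
box pos [ -0.42  -4.96 184.3 ] yaw [ 3.14 -0.    1.2 ] F box [-0.06  0.35 -0.56] w 47.38561010737882 8.65
184 [558.1 170.3] [672.9 161.6]
190 [557.3 161.3] [672.8 152.6]
200 [556. 146.] [672.7 137.2]
210 [554.6 130.4] [672.5 121.6]
220 [553.2 114.5] [672.4 105.6]
bar [646.2 118.5] [556.7 125.2]
```

Run:
```python
from h import *
import cv2
np.set_printoptions(precision=1,suppress=True)
k=lambda X:(proj("scene",b2w(X))-[220,140]+.5)*2.8-.5+[448,0]
for z in(47,55,65,75):print(z,k([-139.6,-32.5,z]),k([-128.6,-32.5,z]))
im2=get_image("scene")[:,:,::-1]
b=cv2.resize(im2[100:200,220:330],None,fx=6,fy=6,interpolation=cv2.INTER_CUBIC)
b=np.clip(255*(b/255.)**.4,0,255).astype(np.uint8)
cv2.imwrite("pics/c4.png",b)
```

```text
47 [662.  363.6] [660.3 349.2]
55 [662.1 357.7] [660.4 343.3]
65 [662.3 350.3] [660.5 335.8]
75 [662.4 342.7] [660.6 328.1]
```

View pics/c4.png

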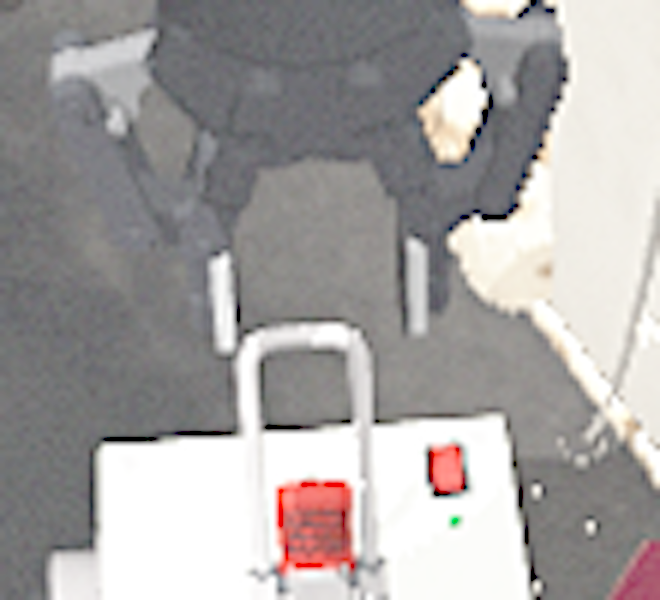

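Run:
```python
import cv2
g=cv2.imread("pics/c1.png",0)
for v in range(280,400,6):print(v,[int(x) for x in g[v,600:720:6]])
```

```text
280 [75, 46, 31, 35, 33, 37, 37, 28, 34, 31, 35, 33, 33, 29, 32, 35, 34, 33, 33, 36]
286 [40, 41, 33, 34, 28, 35, 36, 37, 33, 36, 36, 35, 35, 31, 39, 31, 33, 39, 51, 36]
292 [41, 43, 30, 49, 49, 37, 31, 38, 32, 33, 47, 44, 36, 36, 38, 37, 41, 47, 49, 33]
298 [40, 40, 43, 45, 53, 51, 40, 34, 31, 32, 71, 43, 24, 35, 36, 36, 45, 46, 48, 32]
304 [34, 33, 41, 42, 50, 49, 48, 36, 45, 32, 40, 32, 27, 37, 37, 34, 44, 33, 33, 35]
310 [23, 34, 32, 38, 41, 39, 36, 33, 36, 34, 38, 37, 32, 35, 32, 30, 30, 35, 37, 34]
316 [136, 50, 27, 32, 39, 42, 10, 33, 36, 36, 38, 28, 35, 35, 28, 106, 113, 6, 34, 36]
322 [169, 177, 113, 67, 43, 124, 197, 22, 32, 33, 27, 114, 10, 38, 38, 195, 180, 210, 0, 35]
328 [151, 165, 183, 181, 177, 173, 177, 11, 33, 96, 161, 80, 171, 28, 64, 182, 179, 193, 3, 35]
334 [170, 174, 171, 175, 175, 180, 181, 55, 36, 123, 132, 73, 184, 25, 77, 175, 175, 176, 14, 35]
340 [174, 170, 146, 132, 127, 113, 96, 40, 26, 122, 134, 76, 186, 13, 101, 175, 177, 157, 13, 36]
346 [202, 227, 164, 234, 227, 234, 239, 237, 33, 132, 134, 72, 160, 178, 185, 178, 179, 148, 22, 28]
352 [234, 234, 238, 236, 230, 224, 209, 202, 71, 156, 134, 111, 160, 175, 173, 177, 177, 122, 28, 29]
358 [128, 154, 151, 139, 131, 154, 162, 162, 177, 170, 176, 175, 172, 172, 172, 89, 151, 125, 30, 32]
364 [207, 173, 174, 168, 183, 186, 192, 197, 200, 165, 173, 153, 146, 134, 182, 108, 72, 22, 27, 30]
370 [218, 125, 122, 168, 91, 62, 44, 18, 26, 29, 27, 26, 31, 26, 29, 32, 32, 35, 31, 30]
376 [41, 42, 26, 26, 31, 29, 31, 29, 33, 26, 28, 35, 28, 40, 34, 41, 40, 33, 29, 28]
382 [45, 33, 30, 33, 31, 29, 31, 30, 29, 31, 33, 30, 33, 28, 36, 35, 35, 37, 34, 32]
388 [31, 31, 35, 30, 30, 32, 26, 29, 32, 27, 30, 32, 36, 30, 29, 31, 38, 38, 33, 31]
394 [30, 27, 27, 28, 30, 25, 26, 29, 27, 24, 31, 29, 26, 33, 24, 29, 34, 35, 32, 32]
```

Emit:
play_rows(deltas=[3,-3,0,0,0,0,0.55,6,-5,0,0,0,0,0.55,6,-5,0,0,0,0,0.5,6,-5,0,0,0,0,0.4,6,-5,0,0,0,0,0.4,6,-5,0,0,0,0,0.4])

```text
clock: 9.45
eef_pos: [489.4, 345.0, 183.6]
tool_rot: [3.142, -0.0, 1.203]
force: [-0.0, 0.2, -0.0]
width: 34.1
gripper_force: 0.0
```

```bash
python3 q.py
```

```text
box pos [  5.08   0.19 183.61] yaw [ 3.14 -0.    1.2 ] F box [ 0.14  0.09 -0.03] w 34.06871185788458 9.45
```

Emit:
play_rows(deltas=[0,0,0,0,0,0,0.65,0,0,0,0,0,0,0.65,0,0,7,0,0,0,0.65,0,0,14,0,0,0,0.65,0,0,20,0,0,0,0.65,0,0,20,0,0,0,0.55,0,0,20,0,0,0,0.4,0,0,20,0,0,0,0.4,0,0,20,0,0,0,0.4])

```text
clock: 10.58
eef_pos: [489.3, 345.4, 163.8]
tool_rot: [-3.142, -0.0, 1.203]
force: [-0.4, 1.1, 1.1]
width: 34.6
gripper_force: 35.1
```

```bash
python3 q.py
python3 - <<'E'
from h import *
import cv2
im2=get_image("scene")[:,:,::-1]
b=cv2.resize(im2[100:280,220:330],None,fx=3.3,fy=3.3,interpolation=cv2.INTER_CUBIC)
cv2.imwrite("pics/c5.png",b)
# white/grey pad strip and loop: compact grey print
g=cv2.cvtColor(im2,cv2.COLOR_BGR2GRAY)
for v in range(140,172,2):print(v,[int(x) for x in g[v,248:300:2]])
E
```

```text
box pos [  5.39   0.37 163.81] yaw [-3.14 -0.    1.2 ] F box [0.87 0.79 1.05] w 34.63326121013954 10.575
140 [42, 45, 61, 45, 30, 31, 28, 59, 55, 55, 55, 60, 62, 62, 60, 65, 29, 27, 33, 30, 34, 32, 25, 37, 32, 18]
142 [45, 58, 51, 40, 42, 39, 48, 57, 53, 58, 54, 60, 60, 53, 58, 67, 35, 30, 30, 33, 30, 31, 29, 22, 28, 51]
144 [33, 32, 46, 43, 44, 45, 57, 56, 51, 59, 60, 58, 62, 56, 57, 65, 35, 34, 32, 33, 31, 46, 60, 33, 64, 208]
146 [28, 29, 48, 43, 44, 44, 50, 51, 55, 57, 50, 50, 58, 58, 63, 65, 24, 22, 30, 25, 37, 69, 63, 68, 60, 223]
148 [41, 46, 45, 51, 39, 32, 48, 51, 57, 57, 57, 56, 52, 47, 56, 58, 30, 184, 86, 33, 57, 63, 59, 64, 65, 51]
150 [45, 42, 44, 42, 132, 255, 34, 47, 49, 49, 51, 49, 54, 55, 58, 58, 12, 158, 74, 32, 59, 63, 67, 70, 66, 56]
152 [40, 42, 47, 40, 138, 219, 23, 45, 45, 50, 47, 48, 47, 44, 56, 61, 18, 163, 79, 26, 54, 67, 65, 64, 69, 60]
154 [35, 37, 43, 39, 107, 215, 22, 39, 72, 132, 137, 189, 255, 180, 179, 62, 8, 162, 80, 36, 63, 60, 64, 64, 66, 63]
156 [43, 39, 37, 39, 70, 218, 35, 177, 193, 197, 199, 255, 255, 210, 181, 202, 12, 163, 80, 31, 56, 61, 61, 56, 72, 67]
158 [48, 47, 41, 51, 69, 216, 25, 178, 95, 48, 43, 32, 34, 38, 42, 148, 80, 162, 78, 23, 63, 61, 63, 61, 64, 58]
160 [40, 44, 50, 46, 52, 223, 21, 159, 38, 46, 48, 49, 52, 51, 47, 81, 72, 160, 94, 62, 63, 65, 66, 62, 66, 62]
162 [40, 39, 40, 40, 40, 229, 54, 170, 47, 48, 51, 48, 54, 60, 53, 80, 163, 103, 89, 62, 61, 62, 60, 62, 62, 62]
164 [38, 30, 36, 38, 35, 133, 126, 168, 42, 47, 56, 53, 55, 51, 54, 68, 177, 42, 58, 63, 61, 61, 60, 67, 67, 63]
166 [41, 37, 37, 38, 40, 25, 255, 215, 38, 49, 50, 52, 50, 60, 62, 52, 177, 37, 56, 55, 61, 56, 59, 66, 63, 62]
168 [40, 37, 30, 38, 44, 40, 232, 228, 36, 47, 49, 52, 55, 56, 59, 47, 174, 40, 53, 59, 57, 59, 58, 53, 54, 56]
170 [38, 30, 35, 37, 43, 41, 175, 238, 25, 34, 38, 35, 33, 31, 26, 26, 171, 31, 49, 107, 181, 255, 255, 255, 255, 254]
```

The pads grip the loop's legs (bar at rows 154–157, fingertips at about row 164). I'll regrip 5 mm higher.

Emit:
play_rows(deltas=[0,0,0,0,0,0,0.55,0,0,-3,0,0,0,0.55,0,0,-5,0,0,0,0.5,0,0,-5,0,0,0,0.4,0,0,-5,0,0,0,0.37,0,0,-5,0,0,0,0.37])

```text
clock: 11.38
eef_pos: [489.5, 345.6, 168.9]
tool_rot: [3.141, -0.001, 1.203]
force: [-0.6, 1.9, 2.7]
width: 32.0
gripper_force: 17.3
```

Emit:
play_rows(deltas=[-14,0,-4,0,0,0,0.37,-29,0,-5,0,0,0,0.37,-42,0,-4,0,0,0,0.37,-55,0,-1,0,0,0,0.37,-67,0,5,0,0,0,0.37,-79,0,13,0,0,0,0.37])

```text
clock: 12.12
eef_pos: [459.7, 268.7, 155.5]
tool_rot: [-3.141, 0.002, 1.201]
force: [-0.7, -0.6, 1.1]
width: 31.8
gripper_force: 1.3
```

```bash
python3 q.py
python3 - <<'E'
from h import *
import cv2
im=get_image("top")[:,:,::-1];im2=get_image("scene")[:,:,::-1]
f=lambda i,s:cv2.resize(i,None,fx=s,fy=s,interpolation=cv2.INTER_CUBIC)
a=f(im[145:265,225:325],4);b=f(im2[130:250,220:320],4)
cv2.imwrite("pics/c6.png",np.hstack([a,b]))
E
```

```text
box pos [-76.75   0.22 155.48] yaw [-3.14  0.    1.2 ] F box [-0.79  0.47  1.15] w 31.797377365378132 12.125
```

View pics/c6.png

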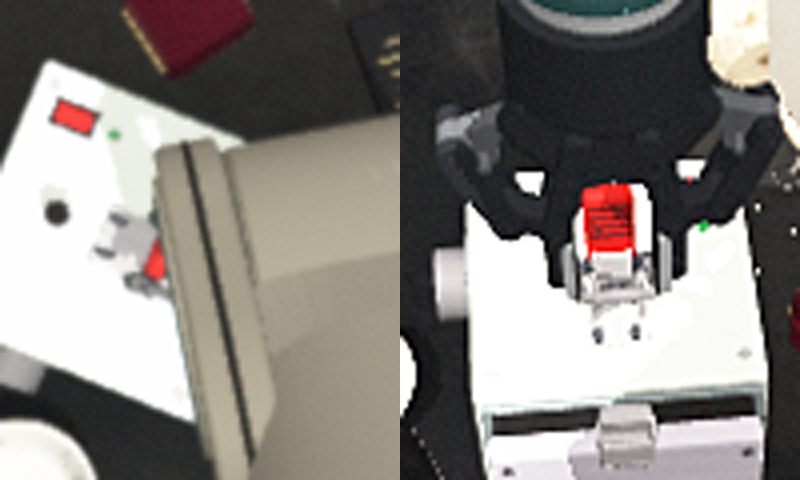

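Run:
```python
from h import *
np.set_printoptions(precision=1,suppress=True)
for u,v in((570,297),(662,292)):
    px=(220+(u-400+.5)/4-.5,130+(v+.5)/4-.5)
    o,d=ray("scene",px);ob=w2b(o);db=RB.T@d
    print([ob+db*(x-ob[0])/db[0] for x in(-88,-77,-66)],[w2b(onz("scene",px,z)) for z in(135,155,165)])
print("cam in box",ob)
k=lambda X:(proj("scene",b2w(X))-[220,130]+.5)*4-.5+[400,0]
print("handle tip",k([-27,0,178]),"keeper",k([-113,0,106]))
```

```text
[array([-88. ,  20.5, 189.1]), array([-77. ,  20.7, 174.8]), array([-66. ,  20.8, 160.4])] [array([-46.5,  21. , 135. ]), array([-61.8,  20.8, 155. ]), array([-69.5,  20.8, 165. ])]
[array([-88. , -18.1, 187.6]), array([-77. , -19. , 173.2]), array([-66. , -19.8, 158.8])] [array([-47.8, -21.2, 135. ]), array([-63.1, -20. , 155. ]), array([-70.7, -19.4, 165. ])]
cam in box [-535.1   15.4  771.5]
handle tip [609.4 200.1] keeper [628.9 449.7]
```

The loop appears to have slipped out: the grip force is 1 N, and in the top crop it still leans back at about (105,235). My closing set-point was too weak, so I'll go back and grip it fully.

Emit:
play_rows(deltas=[0,0,-25,0,0,0,0.7,20,0,-50,0,0,0,0.7,50,0,-55,0,0,0,0.7,82,0,-55,0,0,0,0.7,82,0,-40,0,0,0,0.7,82,0,-20,0,0,0,0.7,82,0,-7,0,0,0,0.7,82,0,-7,0,0,0,0,82,0,-7,0,0,0,0,82,0,-7,0,0,0,0])

```text
clock: 13.48
eef_pos: [490.9, 348.1, 163.4]
tool_rot: [3.141, -0.001, 1.203]
force: [-0.2, 0.6, -0.6]
width: 5.2
gripper_force: 0.0
```

```bash
python3 q.py
python3 - <<'E'
from h import *
import cv2
im2=get_image("scene")[:,:,::-1]
g=cv2.cvtColor(im2,cv2.COLOR_BGR2GRAY)
for v in range(142,178,2):print(v,[int(x) for x in g[v,250:296:2]])
E
```

```text
box pos [  8.5   -0.12 163.36] yaw [ 3.14 -0.    1.2 ] F box [ 0.51  0.38 -0.61] w 5.159154829037827 13.475
142 [41, 44, 42, 30, 44, 43, 30, 34, 29, 51, 61, 26, 36, 33, 32, 31, 35, 31, 36, 31, 29, 62, 55]
144 [42, 57, 42, 48, 30, 46, 33, 30, 29, 52, 63, 31, 25, 35, 33, 28, 41, 51, 24, 46, 69, 63, 68]
146 [47, 45, 45, 48, 38, 40, 37, 34, 25, 40, 56, 26, 22, 33, 28, 64, 67, 68, 66, 64, 61, 68, 64]
148 [47, 47, 47, 47, 44, 44, 44, 21, 116, 25, 56, 61, 169, 21, 32, 68, 64, 65, 67, 64, 62, 58, 66]
150 [43, 47, 44, 45, 46, 46, 49, 52, 158, 26, 55, 33, 153, 14, 31, 57, 58, 62, 67, 63, 65, 65, 69]
152 [38, 46, 44, 49, 45, 45, 43, 43, 229, 34, 56, 25, 158, 13, 31, 63, 62, 64, 66, 62, 61, 64, 64]
154 [41, 46, 47, 42, 47, 46, 52, 51, 230, 61, 52, 25, 157, 30, 46, 65, 59, 64, 63, 61, 56, 63, 65]
156 [40, 35, 40, 40, 49, 51, 47, 40, 231, 116, 50, 19, 158, 46, 26, 62, 58, 62, 65, 63, 64, 64, 61]
158 [43, 45, 43, 41, 46, 47, 44, 39, 232, 156, 47, 24, 158, 43, 28, 56, 60, 58, 60, 62, 64, 69, 64]
160 [50, 45, 45, 40, 43, 44, 44, 37, 235, 171, 47, 34, 163, 88, 56, 62, 55, 60, 65, 67, 63, 68, 59]
162 [44, 43, 41, 42, 37, 43, 46, 39, 242, 149, 49, 44, 99, 70, 55, 63, 64, 65, 67, 67, 62, 58, 62]
164 [35, 37, 42, 37, 42, 50, 47, 49, 40, 49, 53, 51, 54, 57, 59, 61, 62, 62, 61, 62, 64, 61, 66]
166 [38, 39, 40, 40, 48, 42, 49, 48, 50, 51, 50, 53, 54, 62, 51, 53, 59, 57, 62, 55, 59, 61, 67]
168 [34, 37, 34, 46, 48, 49, 47, 48, 47, 50, 53, 54, 51, 58, 54, 54, 58, 55, 56, 58, 60, 55, 57]
170 [36, 32, 37, 42, 48, 43, 43, 38, 36, 37, 41, 37, 31, 25, 15, 16, 23, 52, 109, 186, 255, 255, 255]
172 [6, 0, 0, 3, 27, 93, 187, 255, 255, 255, 255, 255, 255, 255, 255, 255, 255, 255, 255, 255, 255, 255, 255]
174 [255, 255, 255, 255, 255, 255, 255, 255, 255, 255, 255, 255, 255, 255, 255, 255, 255, 255, 255, 255, 255, 167, 167]
176 [255, 255, 255, 255, 255, 255, 255, 255, 255, 255, 254, 208, 210, 212, 255, 255, 255, 255, 255, 255, 255, 110, 111]
```

Emit:
play_rows(deltas=[0,0,-50,0,0,0,0,0,0,-98,0,0,0,0,-20,-50,-98,0,0,0,0,-45,-100,-98,0,0,0,0,-64,-150,-98,0,0,0,0,-64,-150,-98,0,0,0,0])

```text
clock: 14.28
eef_pos: [323.0, 342.8, 260.9]
tool_rot: [-3.138, 0.0, 1.208]
force: [0.9, 0.4, 0.3]
width: 0.1
gripper_force: 0.0
```

```bash
python3 q.py
python3 - <<'E'
from h import *
import cv2
im=get_image("top")[:,:,::-1];im2=get_image("scene")[:,:,::-1]
f=lambda i,s:cv2.resize(i,None,fx=s,fy=s,interpolation=cv2.INTER_CUBIC)
a=f(im[165:245,240:320],5);b=f(im2[175:255,245:325],5)
cv2.imwrite("pics/c7.png",np.hstack([a,b]))
E
```

```text
box pos [-57.24 154.41 260.9 ] yaw [-3.14  0.    1.21] F box [ 0.66 -0.68  0.35] w 0.05829601137851027 14.275
```

View pics/c7.png

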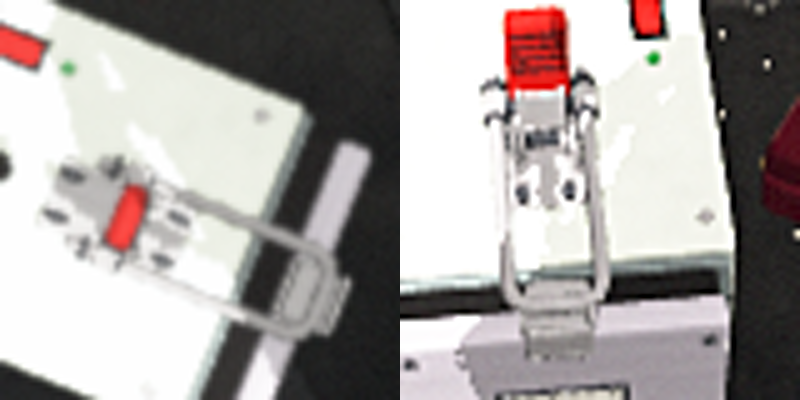

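The loop has fallen onto the tray. Its bar now lies across the keeper, at about (316,298) in the top crop and (556,297) in the scene crop. Next I'll measure where it sits relative to the mouth.

Run:
```python
from h import *
import cv2
np.set_printoptions(precision=1,suppress=True)
a=cv2.imread("pics/c7.png",0)
# profiles along box x through y=-8,0,8 in top view at z=100; and in scene
im=get_image("top");im2=get_image("scene")
g=cv2.cvtColor(im,cv2.COLOR_RGB2GRAY).astype(np.float32);g2=cv2.cvtColor(im2,cv2.COLOR_RGB2GRAY).astype(np.float32)
def prof(n,g,y,z,xs):
    p=np.array([proj(n,b2w([x,y,z])) for x in xs],np.float32)
    return cv2.remap(g,p[:,0].reshape(1,-1),p[:,1].reshape(1,-1),cv2.INTER_LINEAR)[0].astype(int)
xs=np.arange(-80,-124,-2);print("x     ",list(xs))
for n,G in(("top",g),("scene",g2)):
    for y in(-16,-9,0,9,16):print(n,y,prof(n,G,y,106,xs).tolist())
```

```text
x      [np.int64(-80), np.int64(-82), np.int64(-84), np.int64(-86), np.int64(-88), np.int64(-90), np.int64(-92), np.int64(-94), np.int64(-96), np.int64(-98), np.int64(-100), np.int64(-102), np.int64(-104), np.int64(-106), np.int64(-108), np.int64(-110), np.int64(-112), np.int64(-114), np.int64(-116), np.int64(-118), np.int64(-120), np.int64(-122)]
top -16 [149, 151, 152, 152, 161, 159, 158, 160, 163, 163, 144, 104, 59, 34, 31, 32, 31, 29, 30, 28, 29, 31]
top -9 [36, 35, 54, 101, 129, 147, 168, 175, 173, 158, 147, 159, 153, 140, 131, 149, 62, 32, 30, 30, 30, 29]
top 0 [35, 40, 52, 106, 153, 152, 175, 180, 177, 154, 143, 161, 163, 152, 145, 142, 73, 35, 30, 31, 31, 29]
top 9 [36, 38, 53, 102, 151, 147, 176, 179, 177, 157, 145, 163, 161, 150, 141, 125, 71, 34, 29, 29, 30, 32]
top 16 [143, 149, 143, 149, 156, 156, 158, 156, 160, 165, 151, 114, 60, 38, 32, 31, 29, 32, 28, 28, 30, 31]
scene -16 [169, 173, 174, 175, 177, 190, 197, 198, 189, 140, 109, 197, 215, 213, 215, 217, 212, 175, 155, 156, 156, 154]
scene -9 [222, 170, 140, 136, 104, 171, 199, 176, 179, 189, 172, 145, 139, 150, 169, 184, 152, 128, 127, 133, 143, 155]
scene 0 [242, 182, 146, 111, 136, 181, 192, 190, 189, 202, 181, 116, 164, 189, 183, 181, 161, 138, 134, 134, 131, 134]
scene 9 [254, 232, 160, 146, 134, 173, 191, 179, 180, 187, 167, 142, 159, 183, 176, 198, 159, 130, 131, 131, 165, 164]
scene 16 [182, 178, 181, 183, 179, 186, 192, 189, 177, 114, 136, 185, 206, 210, 214, 216, 207, 173, 151, 151, 156, 153]
```

Emit:
play_rows(deltas=[25,45,0,0,0,0,0,50,90,0,0,0,0,0,75,130,0,0,0,0,0,87,154,0,0,0,0,0,87,154,0,0,0,0,0,87,154,40,0,0,0,0,87,154,80,0,0,0,0,87,154,116,0,0,0,0,87,154,116,0,0,0,0])

```text
clock: 15.6
eef_pos: [499.7, 366.7, 142.2]
tool_rot: [-3.138, 0.005, 1.203]
force: [0.2, -0.4, 0.7]
width: 0.2
gripper_force: 0.0
```

```bash
cat > pr.py <<'E'
from h import *
import cv2
im2=get_image("scene");g2=cv2.cvtColor(im2,cv2.COLOR_RGB2GRAY).astype(np.float32)
xs=np.arange(-84,-124,-2)
for y in(-16,0,16):
    p=np.array([proj("scene",b2w([x,y,106])) for x in xs],np.float32)
    print(y,cv2.remap(g2,p[:,0].reshape(1,-1),p[:,1].reshape(1,-1),cv2.INTER_LINEAR)[0].astype(int).tolist())
hsv=cv2.cvtColor(im2,cv2.COLOR_RGB2HSV);m=(((hsv[...,0]<8)|(hsv[...,0]>172))&(hsv[...,1]>150)&(hsv[...,2]>80)).astype(np.uint8)
m[:,285:]=0;m[:,:255]=0;m[:150]=0;m[230:]=0
print("red",cv2.boundingRect(m),m.sum())
E
python3 q.py; python3 pr.py
```

```text
box pos [ 29.07  -1.62 142.15] yaw [-3.14  0.01  1.2 ] F box [-0.29 -0.35  0.69] w 0.16385461491659647 15.6
-16 [182, 186, 188, 200, 209, 209, 199, 150, 118, 206, 227, 224, 227, 226, 221, 185, 166, 163, 163, 164]
0 [157, 119, 144, 192, 204, 201, 200, 212, 190, 125, 173, 199, 194, 191, 171, 148, 139, 142, 144, 144]
16 [192, 193, 191, 195, 202, 202, 189, 122, 144, 195, 217, 221, 224, 228, 218, 180, 159, 162, 163, 165]
red (266, 177, 13, 18) 185
```

Emit:
play_rows(deltas=[-8,0,0,0,0,0,0,-16,0,0,0,0,0,0,-24,0,0,0,0,0,0,-30,0,0,0,0,0,0,-35,0,0,0,0,0,0,-40,0,0,0,0,0,0])

```text
clock: 16.4
eef_pos: [488.0, 330.6, 144.7]
tool_rot: [3.141, -0.001, 1.203]
force: [-0.3, 1.0, 0.4]
width: 0.2
gripper_force: 0.4
```

```bash
python3 q.py; python3 pr.py
```

```text
box pos [ -8.8   -3.78 144.69] yaw [ 3.14 -0.    1.2 ] F box [0.81 0.61 0.4 ] w 0.15600243194690108 16.4
-16 [186, 187, 186, 198, 208, 210, 201, 163, 140, 212, 225, 223, 228, 228, 222, 185, 167, 164, 166, 166]
0 [159, 120, 143, 191, 205, 198, 184, 194, 196, 148, 178, 200, 193, 192, 173, 148, 142, 146, 145, 146]
16 [197, 199, 191, 188, 203, 205, 198, 160, 154, 188, 215, 223, 227, 230, 220, 183, 163, 160, 165, 166]
red (266, 177, 13, 18) 182
```

Emit:
play_rows(deltas=[-1.5,-3,0,0,0,0,0,-3,-3,0,0,0,0,0,-4.5,-3,0,0,0,0,0,-6,-3,0,0,0,0,0])

```text
clock: 16.95
eef_pos: [482.8, 326.1, 144.5]
tool_rot: [-3.141, 0.0, 1.203]
force: [-0.5, 0.6, -0.6]
width: 0.1
gripper_force: 0.3
```

```bash
python3 q.py; python3 pr.py
```

```text
box pos [-14.88  -0.53 144.51] yaw [-3.14  0.    1.2 ] F box [ 0.35  0.68 -0.65] w 0.06455614451558567 16.95
-16 [188, 188, 190, 189, 197, 205, 207, 200, 183, 192, 214, 222, 226, 228, 220, 182, 165, 160, 161, 162]
0 [156, 118, 142, 189, 201, 202, 192, 159, 181, 203, 170, 184, 189, 190, 170, 146, 139, 141, 139, 141]
16 [192, 197, 193, 186, 179, 194, 201, 193, 177, 181, 200, 217, 224, 227, 218, 183, 159, 161, 162, 162]
red (266, 180, 13, 16) 165
```

Emit:
play_rows(deltas=[-1.5,0,0,0,0,0,0,-3,0,0,0,0,0,0,-4.5,0,0,0,0,0,0,-6,0,0,0,0,0,0])

```text
clock: 17.5
eef_pos: [480.9, 320.4, 144.6]
tool_rot: [3.141, -0.0, 1.203]
force: [0.6, 1.2, -0.3]
width: -0.1
gripper_force: 0.3
```

```bash
python3 q.py; python3 pr.py
```

```text
box pos [-20.9   -0.86 144.59] yaw [ 3.14 -0.    1.2 ] F box [ 1.32 -0.09 -0.29] w -0.11318974951668315 17.5
-16 [197, 195, 200, 201, 203, 203, 202, 206, 207, 202, 193, 190, 198, 222, 222, 185, 164, 160, 164, 164]
0 [156, 118, 143, 192, 203, 199, 196, 176, 150, 132, 162, 189, 194, 193, 170, 146, 138, 140, 140, 141]
16 [192, 199, 195, 188, 183, 177, 172, 187, 196, 198, 193, 183, 178, 199, 213, 183, 161, 159, 162, 162]
red (266, 182, 13, 15) 143
```

Emit:
play_rows(deltas=[-1.5,0,0,0,0,0,0,-1.5,0,0,0,0,0,0,6,0,0,0,0,0,0,14,0,0,0,0,0,0])

```text
clock: 18.05
eef_pos: [486.1, 334.2, 144.6]
tool_rot: [-3.142, -0.0, 1.203]
force: [0.4, 0.2, -0.2]
width: 0.2
gripper_force: 0.0
```

```bash
python3 q.py; python3 pr.py
python3 - <<'E'
from h import *
import cv2
im=get_image("top")[:,:,::-1];im2=get_image("scene")[:,:,::-1]
f=lambda i,s:cv2.resize(i,None,fx=s,fy=s,interpolation=cv2.INTER_CUBIC)
cv2.imwrite("pics/c8.png",np.hstack([f(im[185:245,270:325],7)[:420],f(im2[200:260,250:307],7)]))
E
```

```text
box pos [ -6.15  -0.72 144.63] yaw [-3.14 -0.    1.2 ] F box [ 0.35 -0.26 -0.22] w 0.21841795781151116 18.05
-16 [197, 195, 198, 201, 202, 202, 202, 201, 199, 200, 197, 194, 198, 221, 220, 184, 162, 161, 161, 162]
0 [155, 117, 140, 189, 202, 198, 195, 175, 145, 130, 161, 184, 189, 191, 171, 147, 140, 141, 139, 139]
16 [191, 196, 194, 189, 182, 176, 175, 169, 181, 194, 191, 184, 166, 168, 201, 182, 161, 161, 160, 161]
red (266, 183, 14, 15) 133
```

View pics/c8.png

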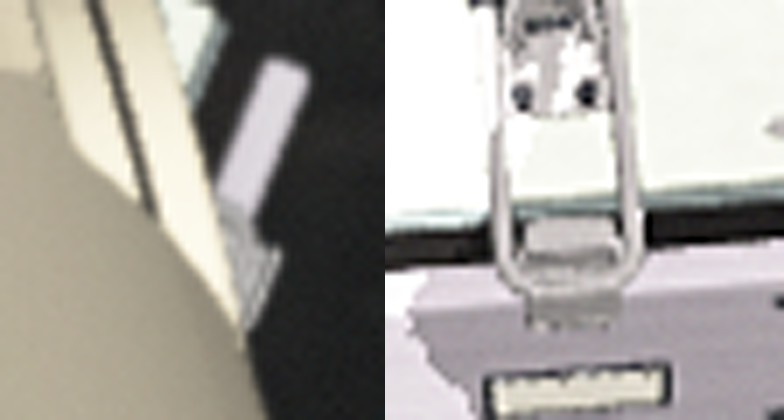

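The bar has dropped into the keeper's mouth: the loop corners show on either side at (515,285) and (625,280), with the bar's middle hidden behind the guard. Now I'll go round to the tray side of the lever.

Emit:
play_rows(deltas=[8,0,-40,0,0,0,0,8,0,-85,0,0,0,0,-20,0,-115,0,0,0,0,-60,0,-115,0,0,0,0,-90,0,-115,0,0,0,0,-94,0,-90,0,0,0,0,-94,0,-45,0,0,0,0,-94,0,-10,0,0,0,0,-94,0,18,0,0,0,0,-94,0,18,0,0,0,0])

```text
clock: 19.45
eef_pos: [450.6, 244.9, 125.1]
tool_rot: [-3.139, 0.004, 1.202]
force: [-0.1, -0.1, -0.1]
width: 0.1
gripper_force: 0.0
```

```bash
python3 q.py; python3 pr.py
```

```text
box pos [-102.29    0.01  125.11] yaw [-3.14  0.    1.2 ] F box [-0.09  0.08 -0.06] w 0.08195776291556217 19.45
-16 [212, 215, 218, 220, 221, 220, 220, 220, 220, 220, 213, 212, 215, 236, 235, 201, 181, 178, 178, 178]
0 [224, 152, 156, 204, 217, 217, 212, 190, 162, 146, 177, 200, 207, 210, 187, 160, 151, 155, 157, 157]
16 [246, 252, 242, 218, 195, 190, 191, 186, 199, 211, 209, 202, 183, 186, 219, 199, 178, 176, 176, 179]
red (0, 0, 0, 0) 0
```

Emit:
play_rows(deltas=[5,0,0,0,0,0,0,10,0,0,0,0,0,0,15,0,0,0,0,0,0,20,0,0,0,0,0,0,24,0,0,0,0,0,0,28,0,0,0,0,0,0,32,0,0,0,0,0,0,36,0,0,0,0,0,0])

```text
clock: 20.5
eef_pos: [465.1, 279.6, 126.6]
tool_rot: [-3.141, 0.0, 1.203]
force: [0.3, -0.7, 0.6]
width: 0.1
gripper_force: 0.0
```

```bash
python3 q.py
```

```text
box pos [-64.63  -0.88 126.55] yaw [-3.14  0.    1.2 ] F box [-0.57 -0.53  0.64] w 0.11914219830118701 20.5
```

Emit:
play_rows(deltas=[3,0,0,0,0,0,0,6,0,0,0,0,0,0,9,0,0,0,0,0,0,12,0,0,0,0,0,0])

```text
clock: 21.0
eef_pos: [469.3, 290.6, 126.6]
tool_rot: [-3.141, 0.0, 1.203]
force: [-0.8, -0.2, 0.7]
width: 0.3
gripper_force: 0.5
```

```bash
python3 q.py;python3 pr.py
```

```text
box pos [-52.93  -0.87 126.6 ] yaw [-3.14  0.    1.2 ] F box [-0.48  0.72  0.68] w 0.3010237830905459 21.0
-16 [203, 205, 208, 211, 213, 211, 210, 213, 215, 212, 203, 199, 206, 230, 228, 190, 170, 167, 171, 170]
0 [164, 125, 149, 196, 210, 210, 204, 184, 153, 138, 166, 197, 202, 202, 178, 153, 145, 146, 147, 149]
16 [203, 207, 203, 198, 191, 185, 180, 197, 207, 205, 200, 190, 185, 206, 219, 188, 169, 167, 167, 170]
red (0, 0, 0, 0) 0
```

Emit:
play_rows(deltas=[3,0,0,0,0,0,0,6,0,0,0,0,0,0,9,0,0,0,0,0,0,12,0,0,0,0,0,0,15,0,0,0,0,0,0,18,0,0,0,0,0,0])

```text
clock: 21.8
eef_pos: [475.8, 307.3, 126.6]
tool_rot: [-3.141, 0.001, 1.203]
force: [-0.4, -2.1, 2.3]
width: -0.0
gripper_force: 1.1
```

```bash
python3 q.py;python3 pr.py
```

```text
box pos [-35.04  -0.81 126.58] yaw [-3.14  0.    1.2 ] F box [-2.13 -0.38  2.3 ] w -0.015547541986309456 21.8
-16 [199, 202, 203, 205, 208, 210, 213, 214, 204, 193, 193, 219, 229, 231, 217, 184, 168, 165, 165, 165]
0 [158, 127, 149, 191, 204, 204, 198, 168, 136, 175, 216, 197, 165, 170, 165, 147, 139, 147, 148, 137]
16 [195, 202, 198, 192, 183, 192, 203, 206, 200, 181, 164, 183, 219, 231, 218, 180, 164, 163, 163, 165]
red (266, 191, 13, 3) 6
```

Emit:
play_rows(deltas=[3,0,0,0,0,0,0,6,0,0,0,0,0,0,9,0,0,0,0,0,0,12,0,0,0,0,0,0])

```text
clock: 22.35
eef_pos: [479.8, 318.1, 126.2]
tool_rot: [-3.141, 0.002, 1.202]
force: [-1.1, -4.0, -1.7]
width: -0.1
gripper_force: 1.6
```

```bash
python3 q.py;python3 pr.py
```

```text
box pos [-23.48  -0.66 126.16] yaw [-3.14  0.    1.2 ] F box [-4.14 -0.45 -1.67] w -0.07730026998794783 22.35
-16 [199, 199, 203, 202, 209, 212, 205, 191, 183, 190, 218, 228, 230, 221, 182, 164, 161, 164, 165, 162]
0 [144, 166, 194, 202, 203, 197, 171, 140, 183, 213, 178, 178, 188, 168, 147, 138, 157, 168, 148, 155]
16 [196, 201, 197, 189, 182, 199, 205, 195, 173, 180, 208, 224, 229, 217, 181, 163, 163, 162, 167, 163]
red (266, 186, 13, 5) 18
```

Emit:
play_rows(deltas=[3.5,0,0.8,0,0,0,0,6.5,0,1.7,0,0,0,0,10,0,2.7,0,0,0,0,13,0,4,0,0,0,0,16,0,5.5,0,0,0,0,19,0,7.2,0,0,0,0])

```text
clock: 23.15
eef_pos: [487.1, 336.8, 119.4]
tool_rot: [-3.142, -0.0, 1.203]
force: [-1.2, -3.3, -0.6]
width: -0.2
gripper_force: 1.5
```

```bash
python3 q.py;python3 pr.py
```

```text
box pos [ -3.41  -0.7  119.38] yaw [-3.14 -0.    1.2 ] F box [-3.48 -0.07 -0.56] w -0.2105273292234874 23.15
-16 [194, 195, 201, 205, 202, 191, 180, 188, 212, 222, 228, 227, 202, 173, 162, 159, 161, 159, 159, 160]
0 [175, 189, 197, 199, 181, 152, 180, 211, 179, 165, 194, 173, 146, 137, 137, 150, 145, 134, 149, 159]
16 [190, 195, 189, 202, 202, 190, 172, 164, 191, 218, 224, 223, 204, 171, 158, 157, 159, 161, 160, 155]
red (266, 180, 12, 8) 38
```

Emit:
play_rows(deltas=[3,0,2,0,0,0,0,6,0,4.2,0,0,0,0,8.5,0,6.5,0,0,0,0,11,0,9,0,0,0,0,13.5,0,11.5,0,0,0,0,15.5,0,14,0,0,0,0])

```text
clock: 23.95
eef_pos: [493.0, 351.5, 105.4]
tool_rot: [3.141, -0.001, 1.203]
force: [-0.5, -1.3, 0.9]
width: -0.2
gripper_force: 0.4
```

```bash
python3 q.py;python3 pr.py
```

```text
box pos [ 12.49  -0.83 105.37] yaw [ 3.14 -0.    1.2 ] F box [-1.37  0.04  0.93] w -0.22765210851363982 23.95
-16 [191, 194, 202, 203, 192, 179, 185, 205, 217, 223, 224, 222, 180, 158, 157, 161, 161, 161, 157, 159]
0 [194, 194, 197, 194, 177, 164, 193, 183, 148, 160, 197, 172, 142, 138, 140, 138, 146, 158, 162, 159]
16 [189, 194, 194, 199, 194, 182, 164, 174, 202, 221, 228, 213, 182, 163, 159, 161, 161, 160, 156, 154]
red (266, 179, 12, 9) 50
```

Emit:
play_rows(deltas=[2,0,2.5,0,0,0,0,4,0,5,0,0,0,0,6,0,7.5,0,0,0,0,7.5,0,10,0,0,0,0])

```text
clock: 24.5
eef_pos: [495.3, 358.2, 95.2]
tool_rot: [3.142, -0.0, 1.203]
force: [-0.4, 0.1, -0.1]
width: -0.0
gripper_force: 0.0
```

```bash
python3 q.py;python3 pr.py
```

```text
box pos [19.52 -0.62 95.21] yaw [ 3.14 -0.    1.2 ] F box [-0.08  0.39 -0.08] w -0.008573372975206633 24.5
-16 [190, 192, 197, 201, 195, 184, 168, 174, 208, 223, 225, 228, 192, 163, 160, 159, 160, 158, 159, 160]
0 [174, 187, 196, 197, 176, 147, 180, 196, 162, 173, 206, 173, 141, 135, 136, 144, 155, 162, 159, 155]
16 [185, 189, 188, 197, 196, 188, 159, 162, 192, 218, 225, 219, 193, 164, 158, 160, 158, 160, 158, 155]
red (266, 180, 12, 11) 69
```

Emit:
play_rows(deltas=[1,0,2.5,0,0,0,0,2,0,5,0,0,0,0,3,0,7,0,0,0,0])

```text
clock: 24.92
eef_pos: [496.3, 360.6, 88.2]
tool_rot: [-3.142, 0.0, 1.203]
force: [0.2, -0.7, -0.1]
width: -0.4
gripper_force: 0.0
```

```bash
python3 q.py;python3 pr.py
```

```text
box pos [22.17 -0.66 88.2 ] yaw [-3.14  0.    1.2 ] F box [-0.55 -0.47 -0.14] w -0.4486155380274103 24.925
-16 [189, 193, 193, 198, 195, 182, 166, 174, 207, 220, 224, 227, 191, 165, 158, 160, 160, 158, 157, 158]
0 [175, 188, 197, 196, 174, 146, 179, 195, 163, 175, 206, 174, 141, 135, 136, 142, 152, 158, 157, 156]
16 [187, 190, 186, 195, 196, 187, 161, 160, 191, 218, 224, 219, 197, 167, 157, 158, 158, 157, 157, 158]
red (266, 181, 12, 11) 55
```

Run:
```python
from h import *
for X in([6,12,111],[6,-12,111],[52,12,111],[52,-12,111],[2,0,140],[10,0,155]):print(X,proj("scene",b2w(X)).round(1))
```

```text
[6, 12, 111] [265.8 189.7]
[6, -12, 111] [278.1 188.7]
[52, 12, 111] [264.4 172. ]
[52, -12, 111] [276.3 171.1]
[2, 0, 140] [271.6 181.1]
[10, 0, 155] [271.  172.7]
```

Emit:
play_rows(deltas=[1,0,2,0,0,0,0,2,0,4,0,0,0,0])

```text
clock: 25.22
eef_pos: [497.1, 362.6, 84.3]
tool_rot: [3.142, -0.0, 1.203]
force: [-0.3, 0.5, 0.6]
width: -0.3
gripper_force: 0.0
```

```bash
python3 q.py
```

```text
box pos [24.27 -0.68 84.31] yaw [ 3.14 -0.    1.2 ] F box [0.38 0.49 0.59] w -0.3414465040703491 25.225
```

Emit:
play_rows(deltas=[1,0,1.5,0,0,0,0,2,0,3,0,0,0,0])

```text
clock: 25.48
eef_pos: [497.4, 362.7, 83.0]
tool_rot: [-3.14, 0.002, 1.202]
force: [-5.7, -6.9, 21.2]
width: 0.3
gripper_force: 10.9
```

```bash
python3 q.py
```

```text
box pos [24.49 -0.86 83.  ] yaw [-3.14  0.    1.2 ] F box [-8.5   2.82 21.17] w 0.3308262158819532 25.475
```

Pressing at 21 N on the handle at its home height. Now retreat and check.

Emit:
play_rows(deltas=[-0.5,0,0.5,0,0,0,0,-1,0,0,0,0,0,0,-1,0,-10,0,0,0,0,-1,0,-60,0,0,0,0,-1,0,-120,0,0,0,0,-1,0,-180,0,0,0,0,-30,-50,-180,0,0,0,0,-60,-100,-180,0,0,0,0,-80,-160,-180,0,0,0,0,-80,-160,-180,0,0,0,0])

```text
clock: 26.72
eef_pos: [314.3, 348.2, 261.3]
tool_rot: [-3.137, 0.001, 1.21]
force: [1.0, 0.8, -0.2]
width: 0.2
gripper_force: 0.0
```

```bash
python3 q.py;python3 pr.py
python3 - <<'E'
from h import *
import cv2
np.set_printoptions(precision=1,suppress=True)
for n in("scene","top"):
    im=get_image(n);hsv=cv2.cvtColor(im,cv2.COLOR_RGB2HSV);m=((((hsv[...,0]<8)|(hsv[...,0]>172))&(hsv[...,1]>150)&(hsv[...,2]>80))*255).astype(np.uint8)
    N,l,s,c=cv2.connectedComponentsWithStats(m)
    for i in range(1,N):
        x,y,w,h,a=s[i]
        if a>40 and np.hypot(*(c[i]-proj(n,b2w([20,0,111]))))<30:
            cn=cv2.findContours((l==i).astype(np.uint8),0,1)[0][0].reshape(-1,2)
            P=np.array([w2b(onz(n,p,111)) for p in cn]);print(n,a,P.min(0),P.max(0))
    cv2.imwrite(f"pics/fin_{n}.png",im[:,:,::-1])
# change against the first pictures, around bystanders
for n in("scene","top"):
    a=cv2.imread(f"pics/{n}0.png").astype(int);b=cv2.imread(f"pics/fin_{n}.png").astype(int);d=np.abs(a-b).max(2)
    print(n,{k:float(d[v:v+30,u:u+30].mean().round(1)) for k,(u,v) in({"ring":(320,190),"stone":(335,245)} if n=="scene" else {"dish":(215,255),"ring":(257,133),"stone":(313,150)}).items()})
E
```

```text
box pos [-55.37 164.49 261.28] yaw [-3.14  0.    1.21] F box [ 1.1  -0.69 -0.17] w 0.17253265244943514 26.725
-16 [184, 183, 189, 193, 188, 177, 162, 170, 203, 213, 217, 220, 184, 159, 153, 152, 155, 153, 153, 154]
0 [169, 181, 191, 192, 170, 141, 175, 190, 158, 168, 197, 168, 138, 133, 133, 137, 146, 153, 153, 151]
16 [176, 179, 179, 188, 190, 182, 158, 133, 174, 209, 217, 212, 189, 160, 151, 152, 153, 152, 152, 148]
red (265, 174, 13, 18) 160
scene 159 [  2.5 -10.8 111. ] [ 46.4  11.9 111. ]
top 46 [ 36.8 -51.  111. ] [ 54.3 -41.  111. ]
top 183 [ 12.8  -9.7 111. ] [ 48.5  10.7 111. ]
scene {'ring': 31.9, 'stone': 5.9}
top {'dish': 1.6, 'ring': 23.7, 'stone': 4.2}
```

The lever lies flat at home in both views. The ring-box area differs from the first picture, so I'll check whether that's a shadow or movement.

Run:
```python
import cv2,numpy as np
for n,(u,v) in(("scene",(310,180)),("top",(245,120))):
    for f in(f"{n}0",f"fin_{n}"):
        im=cv2.imread(f"pics/{f}.png")[v:v+55,u:u+55];h=cv2.cvtColor(im,cv2.COLOR_BGR2HSV)
        m=((h[...,0]<10)|(h[...,0]>165))&(h[...,1]>120)&(h[...,2]>25);y,x=np.nonzero(m)
        print(f,len(x),x.mean().round(1),y.mean().round(1),np.percentile(x,[2,98]),np.percentile(y,[2,98]),im[m].mean(0).round())
```

```text
scene0 799 23.2 27.2 [ 9. 38.] [12. 42.] [ 39.  23. 112.]
fin_scene 804 23.1 27.2 [ 8. 38.] [12. 42.] [28. 17. 78.]
top0 621 26.8 27.7 [12.  40.6] [14. 43.] [ 50.  34. 117.]
fin_top 613 26.7 27.6 [12. 40.] [14. 42.] [37. 26. 86.]
```

It hasn't moved; it is only in the arm's shadow. Handing in.

```bash
python3 -c "
from cell import *
print(finish_job())"
```

```text
the job is handed in; nothing more can be done
None
```

I handed the job in at about 27 s: the tray is on its seal, the loop is hooked over the keeper and let go, and the lever is past its dead point and pressed home; the loop slipped my first grip and fell onto the keeper instead of being lowered, so I nudged the lever to drop it in; the bystanders appear not to have moved.

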